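Spacer bar to the fence, then hold the tube rack against it

ROBOT

A 6-joint arm with a two-finger parallel gripper is mounted at the origin on the work surface. World frame = base frame: x ahead of the robot, y to its left, z up, the work surface at z = 0. Lengths are in m, angles in rad, forces in N, time in s.
With the tool pointing down it reaches from about 0.25 to 0.775 m from the base axis. Payload 4 kg.
Tool frame: the origin (TCP) lies midway between the tips of the shut fingers; the grasp point (between the pads) lies 19 mm behind it; z points along the fingers, y is the direction in which the jaws open and shut (so a half turn about z gives the same grasp; the last joint's range is limited). The gripper opens to 94 mm and grips with 3 to 60 N. Pads are 16 mm wide; open, the fingers measure 119 mm over their backs; the gripper's body (75 mm by 177 mm) begins 78 mm behind the grasp point.
Start: joints at [1.085, 0.087, 1.371, -0, 1.684, -0.103], TCP at [0.205, 0.51, 0.18] pointing down, gripper open.
Joint ranges: [-3.1, 3.1], [-0.76, 2.03], [0.27, 2.55], [-1.08, 4.22], [0.17, 2.65], [-2.57, 2.57]. Speed limits (rad/s): [2.79, 2.79, 3.14, 3.14, 3.14, 3.14].

INTERFACE

Orientations are given as [roll, pitch, yaw] about the fixed x, y, z axes, in that order (R = Rz(yaw) Ry(pitch) Rx(roll)).
In Python, from bench import robot gives the robot as it stands.
- The arm moves only by the tool servo_tool, never from a script. Its argument "rows" is a list of rows, each a list of 2 entries, a list of its own where there are three numbers: the shift along the tool's x, y, z normalised to -1 to 1, where 1 is 0.08 m, then the turn about the tool's z normalised to -1 to 1, where 1 is pi/2 rad. A call has 1 to 12 rows; each row is the pose to reach, as a shift and turn from the pose commanded when the call began, along the tool's axes at that moment; what a row does not reach only later rows make up. A row lasts 1/12 s, in which the tool goes at most 41.7 mm and 7.16 degrees, less where a joint would pass 70% of its speed; a pose out of reach is approached as far as the arm can. A call with a number of a shift or a turn outside -1 to 1 is refused whole. A call with a gripper value outside its range is refused whole. "grip" is the closure, from -1 (fully open) to 1 (shut), set as the call begins (left out, the last holds). The fingers move at their own pace and stop on an object; the grip force is fixed at half the most. Time passes only in rows, so rows that repeat a pose let the fingers close. It gives the time, the measured TCP pose, the force and the opening at its end, in the units of the state.
- robot.get_obs(): the state, without advancing time (a new reading comes with each control period).
- robot.snapshot(name): name is "side" or "top" or "wrist"; returns a dict with "pixels" (480x640x3 uint8, red, green, blue), "camera_matrix" (3x3 intrinsics, pixels), "world_from_camera" (4x4, takes a point from camera to world coordinates). Camera axes: x right, y down, z forward; pixel columns grow to the right and rows downward; lengths in m; the calibration is good to about 2 mm. A picture is of the moment at which its call begins. There is no depth.
- robot.close_job(): hands the job in, once; it reports no verdict.
The state is a dict: "time": time; "joint_positions": joint angles; "qvel": joint speeds; "joint_torque": joint torques, N m; "tool_pos": TCP position; "ee_rot": TCP orientation; "wrist_force": force on the tool from outside, world axes, zero at the start; "wrist_torque": the same for the moment, N m; "width": finger opening in m.
Only numpy, scipy, OpenCV 4.12 (cv2) and the standard library are available. Lean on these libraries where they do the work, as an engineer would, in place of code of your own. Each camera call takes 0.05 s, during which the arm holds its last target.

TASK

Get the tube rack ready to be clamped in the fixture: lay the spacer bar (it has a knob to lift it by) flat on the fixture's plate, flush along the fence and about the middle of it, and let it go. Then bring the rack squarely up against the bar and finish with the gripper's fingers holding it there by a steady, firm diagonal push that presses it down on the plate and towards the fence at the same time (its sloped edge is made for that): do not let go at the end. Leave the other things on the bench where they are.

Things in the scene. Friction and masses are not known exactly. Their poses are not given: they have to be found in the camera images.
- fence (a point): Fixture fixed to the bench: smooth, slippery grey plate 260 x 220 x 10 mm, with an aluminium fence 18 mm high above the plate, 20 mm thick, 220 mm long near its far edge. This point: on the plate's top (10 mm above the bench), at the foot of the fence's working face, mid-length. x points level into the fence, away from the robot; y along the fence; z up. The plate reaches from 225 mm before the face to 35 mm behind.
- knob (a point): Spacer bar: loose flat steel bar, 160 (y) x 40 (x) x 12 mm, 0.4 kg, with an upright round black knob 22 mm across, 36 mm high, mid-top; the same either way round. It lies on the bench left or right of the fixture. This point: on the knob's axis, 34 mm above the bar's underside, 22 mm above its top face. Laid flush, the bar covers the 40 mm of plate next to the fence.
- rack_mid (a point): Tube rack: loose white plastic block 60 (x) x 110 (y) x 45 mm high, 0.3 kg, two rows of five dark holes on top. It stands on the plate, short of the fence and somewhat askew, its +x face to the fence. This point: its centre, half-way up (22.5 mm). A push low on its -x face, below the slope, slides it; at rest against the bar it turns square to it.
- slope (a point): Middle of the rack's sloped edge: the upper edge of its -x side (the robot's side) is cut off at 45 degrees along its whole length, from 30 mm up on the -x face to 15 mm in on the top. The point lies on the slope, 22.5 mm from the rack's centre towards -x and 37.5 mm above its underside. A push square to the slope presses it down and towards the fence equally; 15 to 25 N holds it well.
- tipbox_mid (a point): Bystander: loose box of pipette tips, blue with a clear top, 84 x 124 x 70 mm, on the other side of the fixture from the spacer bar. This point is its centre.
- beaker: Bystander: loose glass beaker, 68 mm across, 95 mm high, behind and left of the fixture. Origin at the centre of its underside.
- greenrack: Bystander: loose flat green rack, 85 x 125 x 24 mm, behind and right of the fixture. Origin at the centre of its underside.
- pipette: Bystander: loose grey pipette, about 260 mm long and 26 mm thick, lying on the bench on the left. Origin under its middle.
- petri: Bystander: loose pair of stacked petri dishes, 90 mm across, 27 mm high, near the robot on the left. Origin at the centre of its underside.
- timer: Bystander: loose red timer, 70 x 65 x 20 mm, on the right. Origin at the centre of its underside.
Mind the look-alikes: they are no part of the job. Leave any orange look-alike of the part that bears rack_mid alone. Leave any turquoise look-alike of the part that bears knob alone.

How it is judged:
On the way:
1. the spacer bar lies flat on the plate, flush along the fence near its middle, and is let go (x of knob in the frame of fence between -0.0235 and -0.0165 m and y of knob in the frame of fence between -0.04 and 0.04 m and z of knob in the frame of fence between 0.031 and 0.036 m and angle between the y axis of knob and the y axis of fence, either way round below 0.035 rad and angle between knob's own z axis and vertical below 0.04 rad and contact force between the fingers and bar below 0.1 N and linear speed of bar below 0.01 m/s), for 0.2 s.
At the end, for the whole second after the job is handed in: For the last second: bar flat, untouched, flush with the fence (3.5 mm, 2 deg), within 40 mm of its middle; rack at rest, flat on the plate, square (2.3 deg) to the bar (4.5 mm), within 50 mm of the middle; fingers push it with over 5 N, it presses the bar with over 3 N and the plate with over 8 N (all of step 1 and x of rack_mid in the frame of fence between -0.0745 and -0.0655 m and y of rack_mid in the frame of fence between -0.05 and 0.05 m and z of rack_mid in the frame of fence between 0.019 and 0.0245 m and angle between the y axis of rack_mid and the y axis of fence, either way round below 0.04 rad and angle between rack_mid's own z axis and vertical below 0.04 rad and contact force between rack and bar above 3 N and contact force between rack and jig above 8 N and contact force between the fingers and rack above 5 N and linear speed of rack below 0.01 m/s and angular speed of rack below 0.05 rad/s); the arm keeps its last pose, push and grip.
It fails at once if a bystander is shifted by more than 30 mm (distance of any of tipbox_mid, beaker, greenrack, pipette, petri, timer from where it was at the start of the episode above 0.03 m).
It also fails if it takes over 61 s, if anything falls off the work surface, if the arm or the gripper's body presses on something with over 40 N, if the wrist force passes 120 N, or if a joint passes its speed limit or range.

## Working session

There is one attempt and no reset: what is moved stays moved. The work goes in short steps, Python scripts to look and compute and a tool call to move; the robot and the scene stay as the last step left them, time stands still between calls to the robot, and variables do not carry over. Pictures are saved under pics/ and viewed, and the job is handed in when it is done.

Besides the shell and the picture viewer there is one more tool, called as name(argument=value, ...) on one line, values as JSON. servo_tool: Moves the arm, as the interface text tells. Its arguments: {"type":"object","properties":{"rows":{"type":"array"},"grip":{"type":"number"}},"required":["rows"]}

```bash
mkdir -p pics; ls
cat > h.py <<'E'
import numpy as np, cv2
from bench import robot
def snap(n,f):
    s=robot.snapshot(n); cv2.imwrite('pics/'+f+'.png',s['pixels'][:,:,::-1]); np.savez('pics/'+f+'.npz',K=s['camera_matrix'],T=s['world_from_camera'],p=s['pixels']); return s
def ray(f,u,v,z):
    d=np.load('pics/'+f+'.npz');K,T=d['K'],d['T']
    r=T[:3,:3]@np.linalg.inv(K)@np.array([u,v,1.]);c=T[:3,3]
    return c+r*(z-c[2])/r[2]
def proj(f,p):
    d=np.load('pics/'+f+'.npz');K,T=d['K'],d['T']
    q=K@(T[:3,:3].T@(np.array(p)-T[:3,3]));return q[:2]/q[2]
def crop(f,u0,v0,u1,v1,s,o):
    p=np.load('pics/'+f+'.npz')['p'][v0:v1,u0:u1,::-1]
    cv2.imwrite('pics/'+o+'.png',cv2.resize(p,None,fx=s,fy=s,interpolation=cv2.INTER_CUBIC))
E
python3 - <<'E'
from h import *
for n in ('top','side','wrist'): s=snap(n,n+'0'); print(n,s['camera_matrix'][0],s['world_from_camera'].round(3).tolist())
o=robot.get_obs(); print(o)
E
```

```text
pics
top [602.72342408   0.         310.62602241] [[0.006, -0.997, 0.081, 0.389], [-1.0, -0.006, -0.007, 0.058], [0.007, -0.081, -0.997, 1.929], [0.0, 0.0, 0.0, 1.0]]
side [565.51974027   0.         325.48931554] [[0.716, -0.48, 0.507, -0.375], [-0.698, -0.499, 0.514, -0.863], [0.006, -0.722, -0.692, 1.294], [0.0, 0.0, 0.0, 1.0]]
wrist [378.99523151   0.         317.12211557] [[0.373, 0.896, 0.242, 0.135], [0.928, -0.36, -0.099, 0.539], [-0.001, 0.261, -0.965, 0.383], [0.0, 0.0, 0.0, 1.0]]
{'time': 0.15, 'joint_positions': array([ 1.08488215e+00,  8.78042151e-02,  1.37191796e+00, -3.57077433e-05,
        1.68361825e+00, -1.03061591e-01]), 'qvel': array([-1.84027983e-03, -3.96221192e-03, -3.59875972e-03, -2.95677025e-04,
       -9.60730561e-05,  2.06747972e-03]), 'joint_torque': array([ 8.26115684e-04, -3.40643442e+01, -3.02793539e+01,  7.18752458e-02,
        3.05422023e-02, -1.20901777e-04]), 'tool_pos': array([0.20523414, 0.50975588, 0.17925722]), 'ee_rot': array([-3.13985051e+00, -1.44509633e-04,  2.75873595e+00]), 'wrist_force': array([-0.27244667, -0.01398598,  0.33898168]), 'wrist_torque': array([-0.00257477,  0.0222695 ,  0.01848906]), 'width': 0.0942515538122309}
```

View pics/top0.png

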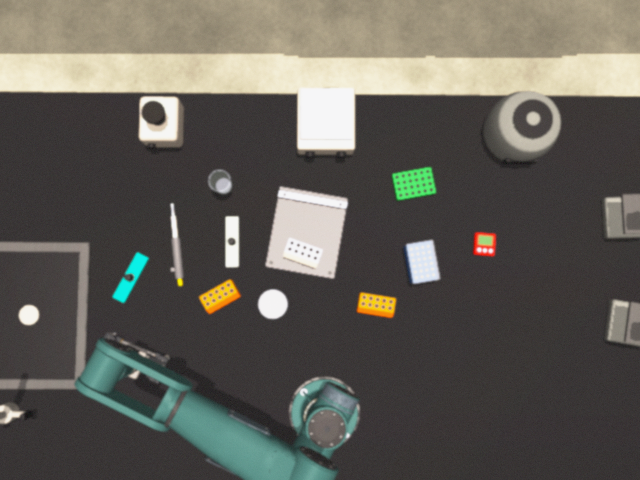

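View pics/side0.png

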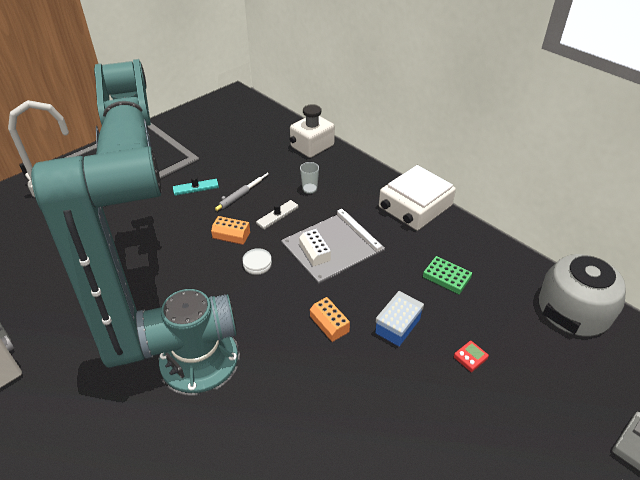

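Bar candidates in the top view are the pale steel bar with a black knob at (232,241) and the turquoise look-alike at (130,278), so I take the first. Rack candidates are the white block on the plate at (303,251) and the orange ones at (220,295) and (377,304), so I take the white one. I'll check both in a close crop.

Run:
```python
from h import *
crop('top0',205,170,365,290,5,'c1')
crop('side0',240,190,400,290,5,'c2')
```

```text
(no output)
```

View pics/c1.png

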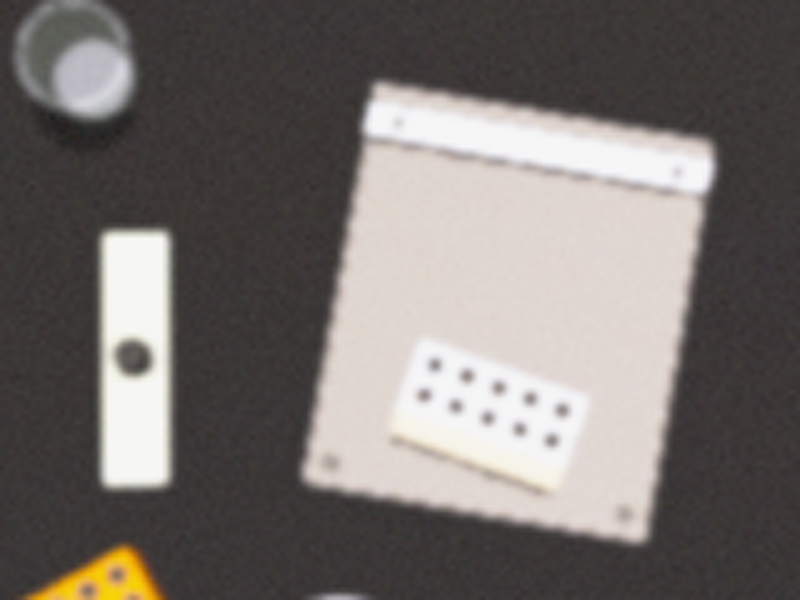

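View pics/c2.png

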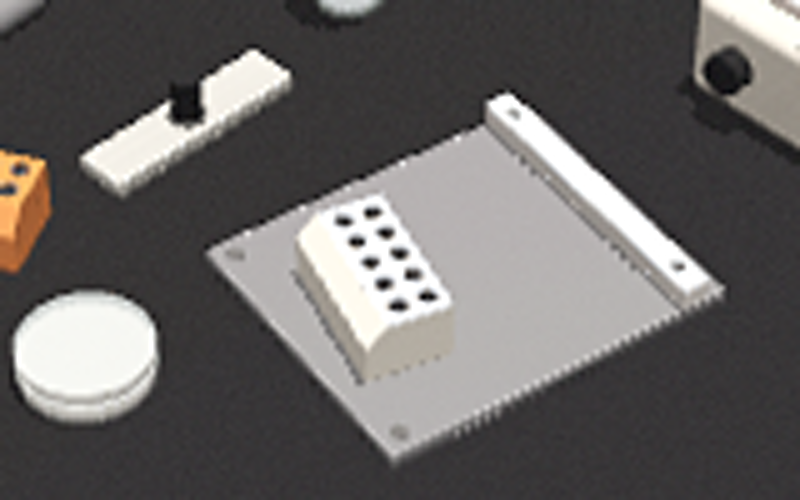

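View pics/wrist0.png

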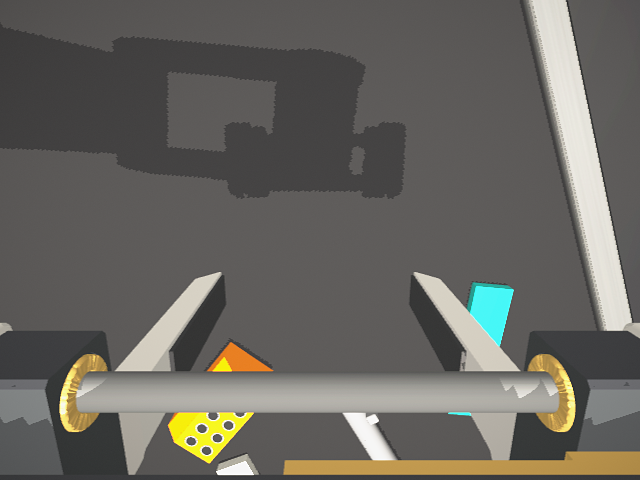

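The close crops confirm the choice: a pale bar with a black knob at top (231.6,241), and the white rack with its sloped edge facing the robot. Now I'll measure.

Run:
```python
from h import *
c=lambda u,v:(205+(u-2)/5,170+(v-2)/5)
P=lambda u,v,z:ray('top0',*c(u,v),z)[:2].round(4)
c2=lambda u,v:(240+(u-2)/5,190+(v-2)/5)
Q=lambda u,v,z:ray('side0',*c2(u,v),z)[:2].round(4)
print('bar',[P(*q,.012) for q in((101,230),(170,230),(101,488),(170,488))],'knobtop',P(133,356,.048))
print('side knobtop',Q(186,85,.048))
pl=[P(*q,.010) for q in((375,85),(713,145),(645,543),(303,487))]
print('plate',pl,[np.linalg.norm(pl[i]-pl[i-1]) for i in range(4)])
print('fence front top',P(367,138,.028),P(708,192,.028))
print('rack top', [P(*q,.055) for q in((422,338),(590,393))],'foot',[P(*q,.010) for q in ((392,437),(553,492))])
print('plate side',[Q(*q,.010) for q in((208,253),(392,463),(722,293))])
```

```text
bar [array([0.6166, 0.3203]), array([0.6169, 0.2762]), array([0.4518, 0.3174]), array([0.452 , 0.2737])] knobtop [0.5332 0.294 ]
side knobtop [0.5295 0.2881]
plate [array([0.7118, 0.1461]), array([ 0.6744, -0.0713]), array([ 0.4189, -0.0283]), array([0.4532, 0.1894])] [np.float64(0.262200019069412), np.float64(0.2205935629160561), np.float64(0.25909312997453254), np.float64(0.2203855258405143)]
fence front top [0.6747 0.1501] [ 0.6415 -0.067 ]
rack top [array([0.545 , 0.1132]), array([0.5113, 0.0083])] foot [array([0.4854, 0.1331]), array([0.451 , 0.0304])]
plate side [array([0.4571, 0.1852]), array([ 0.4167, -0.031 ]), array([ 0.6715, -0.0728])]
```

servo_tool(rows=[[[-0.3,-0.06,0],0],[[-0.6,-0.12,0],0],[[-0.96,-0.195,0],0]])

```text
time: 0.4
tool_pos: [0.2706, 0.4668, 0.1797]
ee_rot: [-3.141, -0.001, 2.761]
wrist_force: [0.6, 0.1, -0.1]
width: 0.0943
```

servo_tool(rows=[[[-0.32,-0.06,0],0],[[-0.64,-0.12,0],0],[[-0.96,-0.195,0],0]])

```text
time: 0.65
tool_pos: [0.3371, 0.423, 0.1797]
ee_rot: [-3.141, -0.0, 2.759]
wrist_force: [-0.2, 0.8, 0.0]
width: 0.0941
```

servo_tool(rows=[[[-0.32,-0.06,0],0],[[-0.64,-0.12,0],0],[[-0.96,-0.195,0],0]])

```text
time: 0.9
tool_pos: [0.4025, 0.3799, 0.1797]
ee_rot: [-3.141, -0.0, 2.759]
wrist_force: [0.6, -0.3, -0.9]
width: 0.0938
```

servo_tool(rows=[[[-0.32,-0.06,0],0],[[-0.64,-0.12,0],0],[[-0.96,-0.195,0],0]])

```text
time: 1.15
tool_pos: [0.4679, 0.3367, 0.1797]
ee_rot: [-3.141, -0.001, 2.759]
wrist_force: [0.2, 1.0, 0.6]
width: 0.094
```

servo_tool(rows=[[[-0.32,-0.06,0],0.08],[[-0.64,-0.12,0],0.16],[[-0.96,-0.195,0],0.24],[[-0.96,-0.195,0],0.32],[[-0.96,-0.195,0],0.4],[[-0.96,-0.195,0],0.48],[[-0.96,-0.195,0],0.56],[[-0.96,-0.195,0],0.64],[[-0.96,-0.195,0],0.72],[[-0.96,-0.195,0],0.747],[[-0.96,-0.195,0],0.747],[[-0.96,-0.195,0],0.747]])

```text
time: 2.15
tool_pos: [0.5323, 0.2943, 0.1797]
ee_rot: [-3.141, 0.0, 1.587]
wrist_force: [-0.2, -0.6, -0.5]
width: 0.0937
```

Run:
```python
from h import *
s=snap('wrist','w1'); o=robot.get_obs()
for k in('time','tool_pos','ee_rot','wrist_force','joint_positions'):print(k,o[k])
s=snap('top','t1')
```

```text
time 2.2
tool_pos [0.53238024 0.29436588 0.17983885]
ee_rot [-3.14101445e+00  1.90382974e-04  1.58678784e+00]
wrist_force [0.03473731 1.02247195 0.39179699]
joint_positions [4.11881557e-01 2.18436056e-01 1.22255245e+00 4.77201183e-05
 1.70121105e+00 3.95896293e-01]
```

View pics/w1.png

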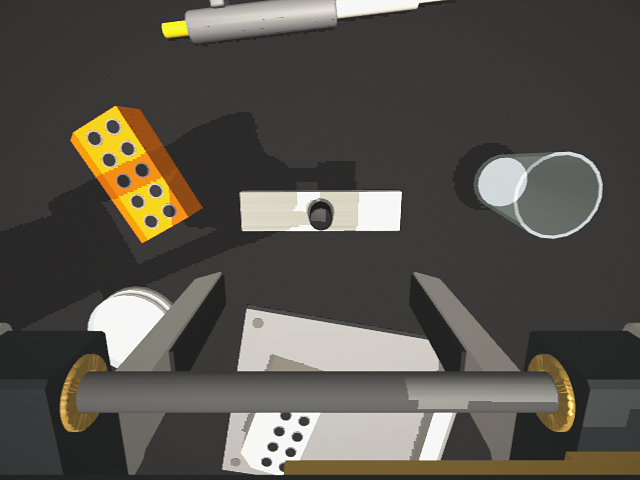

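The wrist view shows the bar at (240–401, 191–231) with the knob at about (320,213). The beaker is clear on the right at (540,190).

Run:
```python
from h import *
crop('w1',220,170,420,250,4,'c3')
c=[ray('w1',*q,.012)[:2].round(4) for q in((240,191.5),(401,191.5),(401.5,231),(240.5,231))]
print(c,np.mean(c,0)); print(ray('w1',320.5,206,.048)[:2], proj('w1',(.5332,.2955,.048)),proj('w1',(.5332,.2955,.012)))
```

```text
[array([0.4565, 0.3156]), array([0.615 , 0.3182]), array([0.6185, 0.2782]), array([0.4555, 0.2755])] [0.536375 0.296875]
[0.53558085 0.30902432] [317.59696239 220.66346599] [317.5673085  212.81602581]
```

View pics/c3.png

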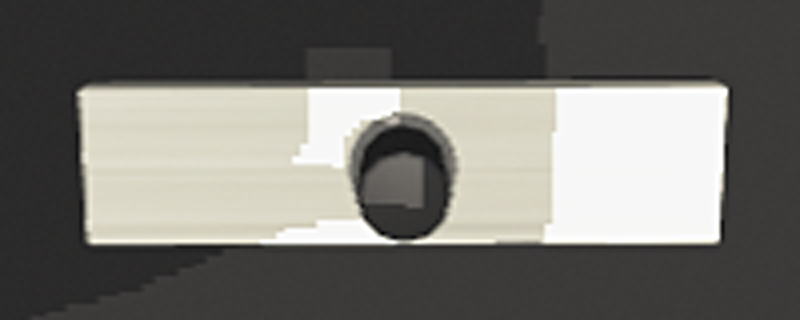

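servo_tool(rows=[[[0.03,0.04,0.15],0],[[0.03,0.04,0.4],0],[[0.03,0.04,0.7],0],[[0.03,0.04,1.0],0]])

```text
time: 2.58
tool_pos: [0.5359, 0.2971, 0.0988]
ee_rot: [3.141, -0.0, 1.586]
wrist_force: [0.3, 0.1, -0.1]
width: 0.0941
```

servo_tool(rows=[[[0,0,0.2],0],[[0,0,0.4],0],[[0,0,0.6],0],[[0,0,0.8],0],[[0,0,0.93],0],[[0,0,1.0],0],[[0,0,1.0],0],[[0,0,1.0],0]])

```text
time: 3.25
tool_pos: [0.5358, 0.297, 0.0202]
ee_rot: [3.141, -0.0, 1.586]
wrist_force: [0.5, -0.5, 0.8]
width: 0.0938
```

Run:
```python
from h import *
s=snap('wrist','w2'); o=robot.get_obs()
for k in('time','tool_pos','ee_rot','wrist_force'):print(k,o[k])
```

```text
time 3.3
tool_pos [0.53633998 0.29720918 0.02106063]
ee_rot [ 3.14009939e+00 -7.23994500e-04  1.58548404e+00]
wrist_force [ 0.35063241  0.51440054 -0.43867703]
```

View pics/w2.png

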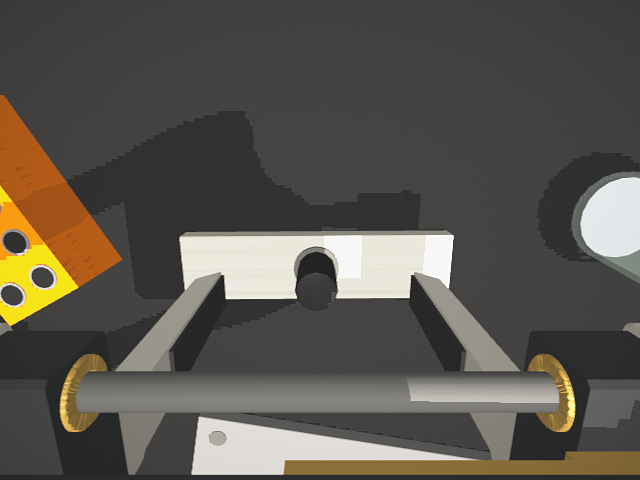

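Run:
```python
from h import *
for p in((.5361,.2971,.0207),(.5361,.2971,.012),(.5361,.2971,.048)):print(proj('w2',p))
```

```text
[316.69755436 272.80244412]
[316.70605348 267.67015918]
[316.66601308 291.8489726 ]
```

servo_tool(rows=[[[0,0,0.04],0],[[0,0,0.04],0],[[0,0,0.04],0],[[0,0,0.04],0],[[0,0,0.04],0],[[0,0,0.04],0],[[0,0,0.04],0],[[0,0,0.04],0],[[0,0,0.04],0],[[0,0,0.04],0]], grip=1)

```text
time: 4.13
tool_pos: [0.5357, 0.2969, 0.017]
ee_rot: [3.142, -0.0, 1.585]
wrist_force: [0.1, 0.6, 0.3]
width: 0.0306
```

servo_tool(rows=[[[0,0,0],0],[[0,0,0],0],[[0,0,0],0],[[0,0,0],0],[[0,0,0],0],[[0,0,0],0]])

```text
time: 4.63
tool_pos: [0.5355, 0.2969, 0.017]
ee_rot: [-3.141, -0.0, 1.585]
wrist_force: [-0.7, -0.1, 1.1]
width: 0.0208
```

servo_tool(rows=[[[0,0,-0.1],0],[[0,0,-0.3],0],[[0,0,-0.5],0],[[0,0,-0.7],0],[[0,0,-0.9],0],[[0,0,-1],0],[[0,0,-1],0]])

```text
time: 5.22
tool_pos: [0.537, 0.2974, 0.0994]
ee_rot: [3.137, -0.002, 1.585]
wrist_force: [0.4, -0.0, -4.6]
width: 0.0209
```

Run:
```python
from h import *
s=snap('wrist','w3'); o=robot.get_obs()
for k in('time','tool_pos','ee_rot','wrist_force','wrist_torque','width'):print(k,o[k])
```

```text
time 5.2667
tool_pos [0.53620101 0.29707937 0.09774082]
ee_rot [ 3.13989502e+00 -7.23373073e-04  1.58542634e+00]
wrist_force [ 0.68070483 -0.2425592  -4.39526046]
wrist_torque [-0.07981857  0.11308949  0.01403874]
width 0.020863575767412896
```

View pics/w3.png

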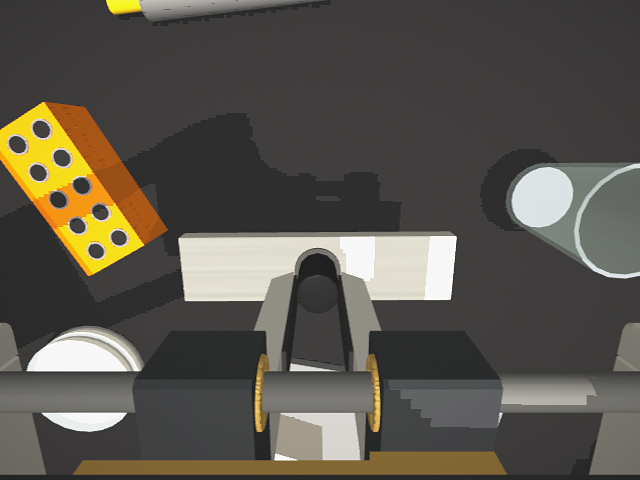

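servo_tool(rows=[[[-0.15,0.05,0],0],[[-0.35,0.12,0],0],[[-0.55,0.19,0],0],[[-0.78,0.26,0],0]])

```text
time: 5.6
tool_pos: [0.5566, 0.2332, 0.0948]
ee_rot: [-3.138, 0.001, 1.586]
wrist_force: [0.2, 0.9, -3.9]
width: 0.0206
```

servo_tool(rows=[[[-0.2,0.06,0],0],[[-0.4,0.13,0],0],[[-0.6,0.19,0],0],[[-0.78,0.26,0],0]])

```text
time: 5.93
tool_pos: [0.5782, 0.1703, 0.0948]
ee_rot: [-3.138, 0.002, 1.585]
wrist_force: [1.1, 0.9, -4.2]
width: 0.0206
```

servo_tool(rows=[[[-0.2,0.06,0],0],[[-0.4,0.13,0],0],[[-0.6,0.19,0],0],[[-0.78,0.26,0],0]])

```text
time: 6.27
tool_pos: [0.5999, 0.1084, 0.0949]
ee_rot: [-3.138, 0.001, 1.585]
wrist_force: [0.1, 0.5, -3.7]
width: 0.0209
```

servo_tool(rows=[[[-0.2,0.06,0],-0.05],[[-0.4,0.13,0],-0.12],[[-0.6,0.19,0],-0.2],[[-0.78,0.26,0],-0.28],[[-0.78,0.26,0],-0.36],[[-0.78,0.26,0],-0.44],[[-0.78,0.26,0],-0.52],[[-0.78,0.26,0],-0.6],[[-0.78,0.26,0],-0.68],[[-0.78,0.26,0],-0.76],[[-0.78,0.26,0],-0.83],[[-0.78,0.26,0],-0.888]])

```text
time: 7.27
tool_pos: [0.6218, 0.0476, 0.0954]
ee_rot: [-3.141, -0.003, 2.985]
wrist_force: [-0.1, 0.4, -4.0]
width: 0.0206
```

servo_tool(rows=[[[0,0,0],0],[[0,0,0],0],[[0,0,0],0]])

```text
time: 7.52
tool_pos: [0.6222, 0.0481, 0.0962]
ee_rot: [-3.141, -0.001, 2.978]
wrist_force: [0.2, -0.2, -4.1]
width: 0.0209
```

Run:
```python
from h import *
s=snap('wrist','w4'); o=robot.get_obs()
for k in('time','tool_pos','ee_rot','wrist_force','wrist_torque','width'):print(k,o[k])
```

```text
time 7.5667
tool_pos [0.62226719 0.0481793  0.09639941]
ee_rot [-3.14142952e+00 -9.23848278e-04  2.97850433e+00]
wrist_force [ 0.20706628  0.26504363 -2.94562507]
wrist_torque [-0.01057997  0.01662146  0.03656847]
width 0.020686749401017872
```

View pics/w4.png

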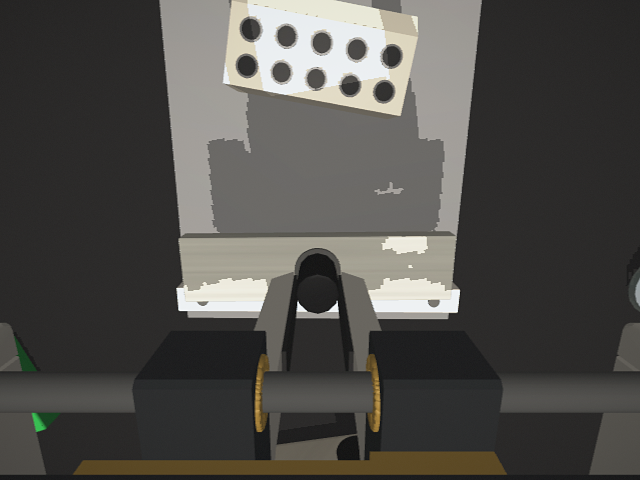

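Run:
```python
from h import *
crop('w4',160,270,260,330,8,'c4a')
crop('w4',390,270,490,330,8,'c4b')
a=cv2.imread('pics/c4a.png');b=cv2.imread('pics/c4b.png');cv2.imwrite('pics/c4.png',cv2.resize(np.vstack([a,b]),None,fx=.625,fy=.625))
```

```text
(no output)
```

View pics/c4.png

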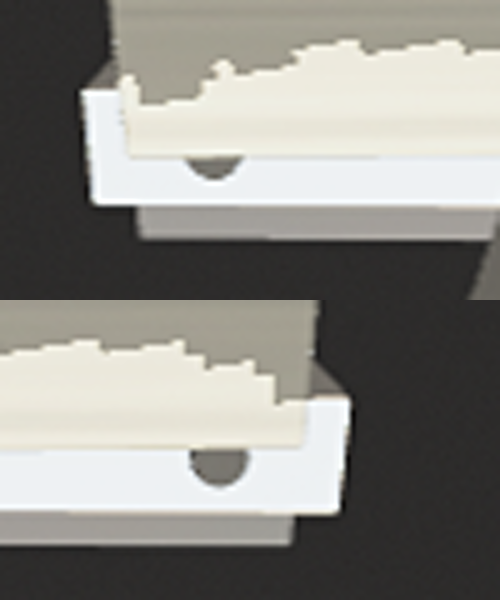

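Run:
```python
from h import *
R=lambda u,v,z:ray('w4',u,v,z)[:2]
ang=lambda a,b:np.degrees(np.arctan2(-(a-b)[0],(a-b)[1]))
f=[R(460,289.6,.028),R(176.4,288,.028)];g=[R(458.2,312.8,.028),R(178.6,311,.028)]
p=[R(448.2,319,.010),R(188,317.6,.010)]
zb=.0964-.017+.012
bf=[R(450.8,299.4,zb),R(185.6,301.2,zb)];bn=[R(456,235,zb),R(179,237,zb)]
for n,q in(('fence front',f),('fence far',g),('plate far',p),('bar far',bf),('bar near',bn)):print(n,np.round(q,4).tolist(),np.linalg.norm(q[0]-q[1]).round(4),'yaw',ang(*q).round(2),'mid',np.mean(q,0).round(4))
```

```text
fence front [[0.6796, 0.1511], [0.6427, -0.0651]] 0.2193 yaw -9.71 mid [0.6611 0.043 ]
fence far [[0.6991, 0.1484], [0.6618, -0.0684]] 0.2199 yaw -9.76 mid [0.6804 0.04  ]
plate far [[0.7134, 0.1455], [0.6765, -0.0706]] 0.2192 yaw -9.7 mid [0.695  0.0374]
bar far [[0.6544, 0.1242], [0.6298, -0.0326]] 0.1587 yaw -8.94 mid [0.6421 0.0458]
bar near [[0.615, 0.13], [0.5905, -0.0263]] 0.1582 yaw -8.93 mid [0.6028 0.0518]
```

servo_tool(rows=[[[-0.08,0,0],0.0085],[[-0.16,0,0.1],0.0085],[[-0.16,0,0.25],0.0085],[[-0.16,0,0.4],0.0085],[[-0.16,0,0.55],0.0085],[[-0.16,0,0.68],0.0085],[[-0.16,0,0.76],0.0085],[[-0.16,0,0.8],0.0085],[[-0.16,0,0.83],0.0085],[[-0.16,0,0.83],0.0085],[[-0.16,0,0.83],0.0085],[[-0.16,0,0.83],0.0085]])

```text
time: 8.57
tool_pos: [0.6358, 0.0465, 0.0316]
ee_rot: [3.141, 0.002, 2.967]
wrist_force: [0.1, 0.5, -3.8]
width: 0.0209
```

Run:
```python
from h import *
s=snap('wrist','w5'); o=robot.get_obs()
for k in('time','tool_pos','ee_rot','wrist_force','wrist_torque','width'):print(k,o[k])
```

```text
time 8.6167
tool_pos [0.63581652 0.04647964 0.03161049]
ee_rot [3.14120257e+00 1.83065700e-03 2.96698689e+00]
wrist_force [ 0.06731567 -0.68449973 -3.33229534]
wrist_torque [ 0.04539085 -0.00336903 -0.02816518]
width 0.020305022961633095
```

View pics/w5.png

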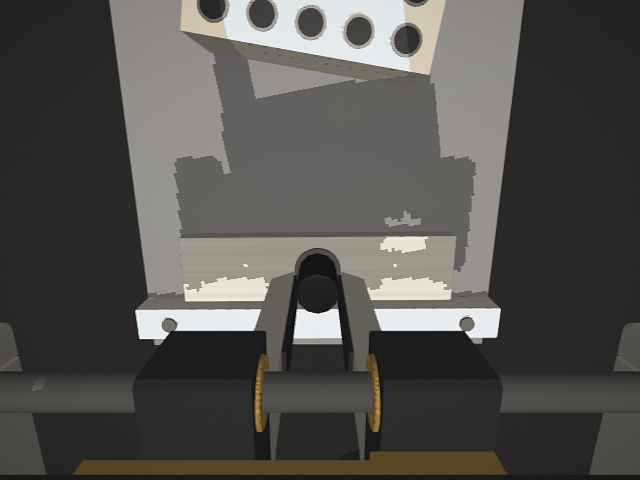

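servo_tool(rows=[[[0,0,0.03],0],[[0,0,0.05],0],[[0,0,0.06],0],[[0,0,0.06],0],[[0,0,0.06],0]])

```text
time: 9.03
tool_pos: [0.6356, 0.0465, 0.027]
ee_rot: [3.141, 0.001, 2.967]
wrist_force: [-1.6, -0.6, 2.0]
width: 0.0204
```

servo_tool(rows=[[[-0.01,0,0],0],[[-0.02,0,0],0],[[-0.03,0,0],0],[[-0.04,0,0],0],[[-0.05,0,0],0],[[-0.05,0,0],0],[[-0.05,0,0],0]])

```text
time: 9.62
tool_pos: [0.6393, 0.046, 0.0269]
ee_rot: [3.141, 0.001, 2.967]
wrist_force: [-3.2, 0.5, 5.1]
width: 0.0206
```

Run:
```python
from h import *
s=snap('wrist','w6'); o=robot.get_obs()
for k in('time','tool_pos','ee_rot','wrist_force','wrist_torque','width'):print(k,o[k])
crop('w6',130,225,290,345,5,'c6')
```

```text
time 9.6667
tool_pos [0.63928896 0.04598443 0.02694459]
ee_rot [3.14113272e+00 6.52189003e-04 2.96700592e+00]
wrist_force [-3.79061229  1.11539157  5.49569166]
wrist_torque [0.12499175 0.70130329 0.03006978]
width 0.020313039273077347
```

View pics/w6.png

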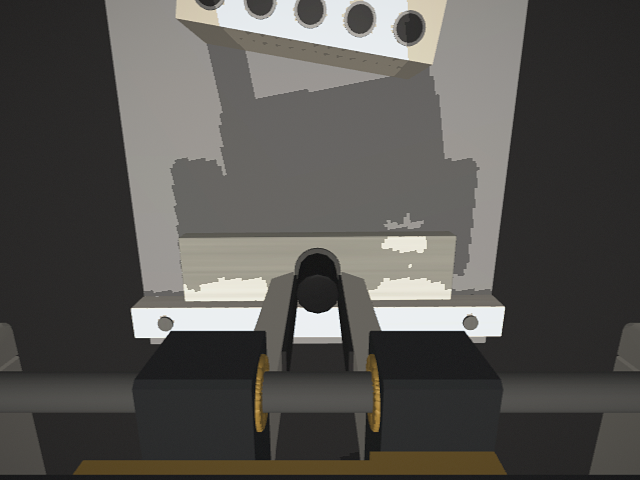

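servo_tool(rows=[[[-0.01,0,0],0],[[-0.02,0,0],0],[[-0.03,0,0],0],[[-0.03,0,0],0],[[-0.03,0,0],0]])

```text
time: 10.08
tool_pos: [0.6412, 0.0457, 0.0274]
ee_rot: [3.141, -0.0, 2.967]
wrist_force: [-5.9, 0.2, 7.7]
width: 0.0206
```

servo_tool(rows=[[[-0.01,0,0],0],[[-0.02,0,0],0],[[-0.03,0,0],0],[[-0.03,0,0],0],[[-0.03,0,0],0]])

```text
time: 10.5
tool_pos: [0.6415, 0.0456, 0.0275]
ee_rot: [3.141, -0.005, 2.967]
wrist_force: [-9.5, 1.9, 10.8]
width: 0.0205
```

Run:
```python
from h import *
s=snap('wrist','w7'); o=robot.get_obs()
for k in('time','tool_pos','ee_rot','wrist_force','wrist_torque','width'):print(k,o[k])
crop('w7',130,225,290,345,5,'c7')
```

```text
time 10.55
tool_pos [0.64152799 0.04561858 0.02748711]
ee_rot [ 3.14141128 -0.00468893  2.96726726]
wrist_force [-9.45186306  0.60897989 11.43338997]
wrist_torque [ 0.28413498  2.01934537 -0.01464765]
width 0.020337734523887895
```

View pics/c7.png

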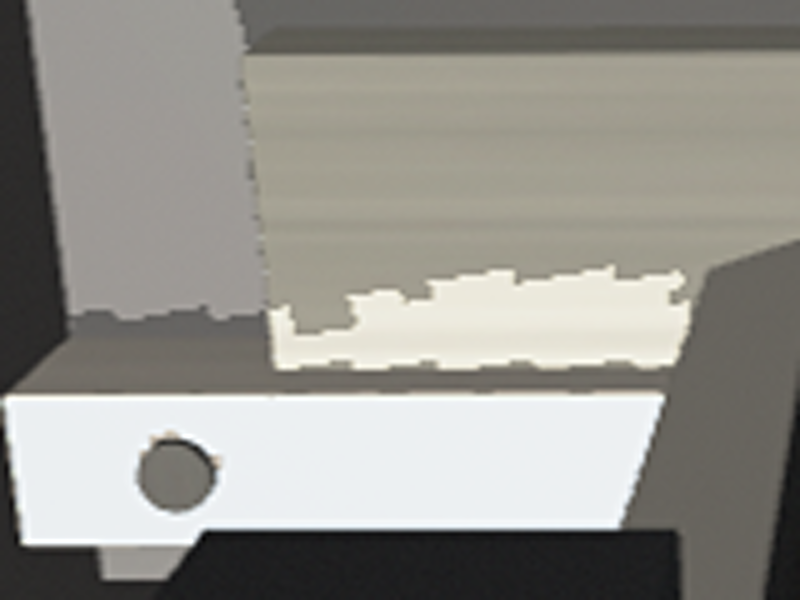

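servo_tool(rows=[[[0.02,0,-0.005],0],[[0.035,0,-0.005],0],[[0.035,0,-0.005],0]])

```text
time: 10.8
tool_pos: [0.6406, 0.0458, 0.0272]
ee_rot: [3.141, -0.0, 2.967]
wrist_force: [-5.2, 0.2, 6.6]
width: 0.0202
```

servo_tool(rows=[[[0,0,0],0],[[0,0,0],0],[[0,0,0],0],[[0,0,0],0],[[0,0,0],0],[[0,0,0],0]], grip=-0.2)

```text
time: 11.3
tool_pos: [0.6411, 0.0453, 0.0258]
ee_rot: [3.142, -0.0, 2.967]
wrist_force: [-0.4, -0.4, 0.0]
width: 0.0554
```

Run:
```python
from h import *
s=snap('wrist','w8'); o=robot.get_obs()
for k in('time','tool_pos','ee_rot','wrist_force','wrist_torque','width'):print(k,o[k])
```

```text
time 11.35
tool_pos [0.64114311 0.04535008 0.02592813]
ee_rot [ 3.14154357e+00 -4.35855058e-05  2.96679201e+00]
wrist_force [-0.38387841 -0.00489049 -0.85269734]
wrist_torque [ 0.03795629 -0.03775394 -0.0496267 ]
width 0.05609079174875962
```

View pics/w8.png

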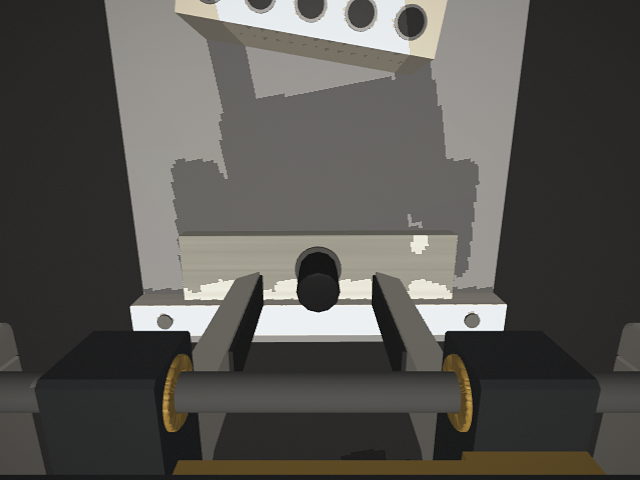

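servo_tool(rows=[[[0,0,-0.15],0],[[0,0,-0.4],0],[[0,0,-0.7],0],[[0,0,-1],0]])

```text
time: 11.68
tool_pos: [0.6408, 0.0454, 0.1075]
ee_rot: [3.142, -0.0, 2.967]
wrist_force: [0.8, -0.7, -0.1]
width: 0.0565
```

servo_tool(rows=[[[0.1,0,-0.25],0],[[0.3,0,-0.5],0],[[0.6,0,-0.75],0],[[0.8,0,-0.75],0],[[1,0,-0.75],0],[[1,0,-0.75],0],[[1,0,-0.75],0]])

```text
time: 12.27
tool_pos: [0.5625, 0.0594, 0.1676]
ee_rot: [3.141, 0.002, 2.967]
wrist_force: [-0.3, -0.2, -0.2]
width: 0.0566
```

Run:
```python
from h import *
s=snap('wrist','w9'); o=robot.get_obs()
for k in('time','tool_pos','ee_rot','wrist_force','wrist_torque','width'):print(k,o[k])
```

```text
time 12.3167
tool_pos [0.56280796 0.05924669 0.16693928]
ee_rot [3.14133449e+00 1.68234857e-03 2.96697637e+00]
wrist_force [-0.37653431  0.27917632 -0.15899264]
wrist_torque [-0.00208888 -0.00544025  0.02745973]
width 0.056179068486563934
```

View pics/w9.png

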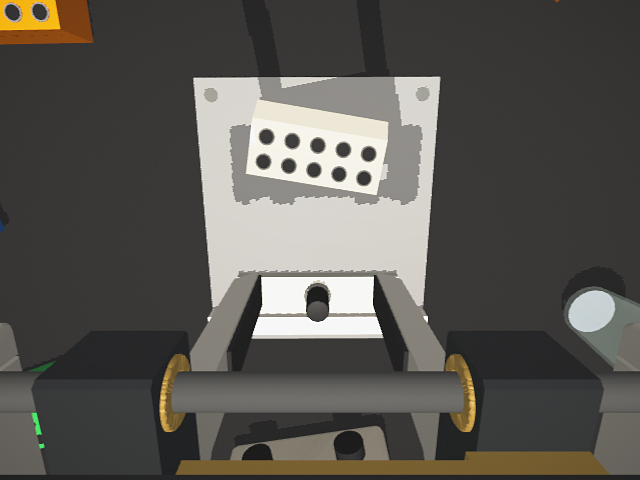

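Run:
```python
from h import *
crop('w9',190,70,450,205,3,'c9a')
crop('w9',200,255,440,345,3,'c9b')
```

```text
(no output)
```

View pics/c9a.png

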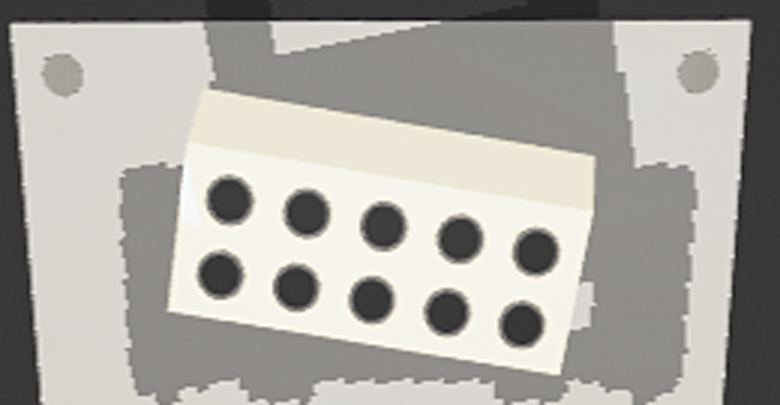

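View pics/c9b.png

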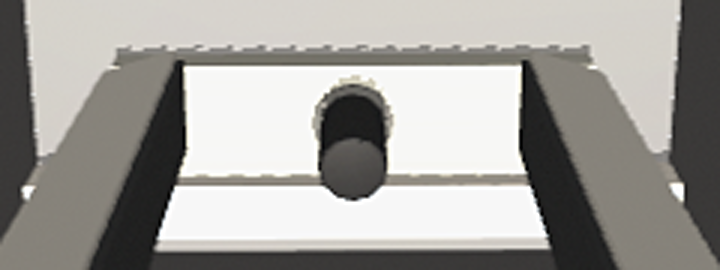

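Run:
```python
from h import *
y=np.radians(-9.7);Rf=np.array([[np.cos(y),-np.sin(y)],[np.sin(y),np.cos(y)]])
F=lambda u,v,z:Rf.T@(ray('w9',u-.33,v-.33,z)[:2]-np.array([.661,.043]))
for n,q in dict(top_f=((376.7,195),(246,173.7),.055),top_b=((387,140.3),(252.7,117.7),.055),slope_low=((388.7,121.7),(258.3,100),.040),plate=((439.7,77),(194,78),.01),barnear=((396.7,276.3),(238.3,276.7),.022),fence=((425,316.7),(208,317),.028)).items():
    a,b=F(*q[0],q[2]),F(*q[1],q[2]);d=a-b
    print(n,a.round(4),b.round(4),np.linalg.norm(d).round(4),'yaw',np.degrees(np.arctan2(-d[0],d[1])).round(2),'mid',((a+b)/2).round(4))
print('knobtop',F(317.5,311,.058))
print('tcp',Rf.T@(robot.get_obs()['tool_pos'][:2]-[.661,.043]))
```

```text
top_f [-0.1264  0.05  ] [-0.1447 -0.0589] 0.1104 yaw -9.52 mid [-0.1355 -0.0044]
top_b [-0.1709  0.0567] [-0.1889 -0.0511] 0.1093 yaw -9.45 mid [-0.1799  0.0028]
slope_low [-0.1857  0.0602] [-0.2034 -0.0482] 0.1098 yaw -9.24 mid [-0.1946  0.006 ]
plate [-0.2244  0.1091] [-0.2245 -0.1088] 0.2179 yaw -0.04 mid [-2.244e-01  2.000e-04]
barnear [-0.0407  0.0778] [-0.0411 -0.078 ] 0.1559 yaw -0.13 mid [-0.0409 -0.0001]
fence [1.000e-04 1.069e-01] [-0.0007 -0.1094] 0.2163 yaw -0.21 mid [-0.0003 -0.0013]
knobtop [-0.02144299 -0.00023749]
tcp [-0.09952563 -0.0005299 ]
```

servo_tool(rows=[[[0.2,0,0],-0.003],[[0.4,0,0],-0.003],[[0.6,0,0],-0.003],[[0.8,0,0],-0.003]])

```text
time: 12.65
tool_pos: [0.4994, 0.0702, 0.1657]
ee_rot: [-3.141, -0.001, 2.971]
wrist_force: [-0.8, 0.9, -0.2]
width: 0.0564
```

servo_tool(rows=[[[0.2,0,0],0],[[0.4,0,0],0],[[0.6,0,0],0],[[0.8,0,0.1],0],[[0.8,0,0.3],0],[[0.8,0,0.6],0],[[0.8,0,0.9],0],[[0.8,0,0.9],0]])

```text
time: 13.32
tool_pos: [0.4332, 0.0809, 0.0892]
ee_rot: [-3.139, -0.01, 2.971]
wrist_force: [-1.4, -0.3, -0.3]
width: 0.0563
```

servo_tool(rows=[[[0,0,0.2],0],[[0,0,0.4],0],[[0,0,0.6],0],[[0,0,0.75],0],[[0,0,0.85],0],[[0,0,0.88],0],[[0,0,0.88],0],[[0,0,0.88],0]])

```text
time: 13.98
tool_pos: [0.4371, 0.0813, 0.0248]
ee_rot: [3.141, 0.001, 2.972]
wrist_force: [0.0, -0.3, 1.0]
width: 0.0565
```

Run:
```python
from h import *
s=snap('wrist','w10');s=snap('side','s10'); o=robot.get_obs()
for k in('time','tool_pos','ee_rot','wrist_force','wrist_torque','width'):print(k,o[k])
crop('s10',240,150,440,300,4,'c10')
```

```text
time 14.0833
tool_pos [0.4371856  0.08131172 0.02494057]
ee_rot [3.14106856e+00 2.03282670e-03 2.97163968e+00]
wrist_force [-0.13729891 -0.50825756 -0.24834477]
wrist_torque [ 0.0231293   0.0311733  -0.02596146]
width 0.05640187199512914
```

View pics/w10.png

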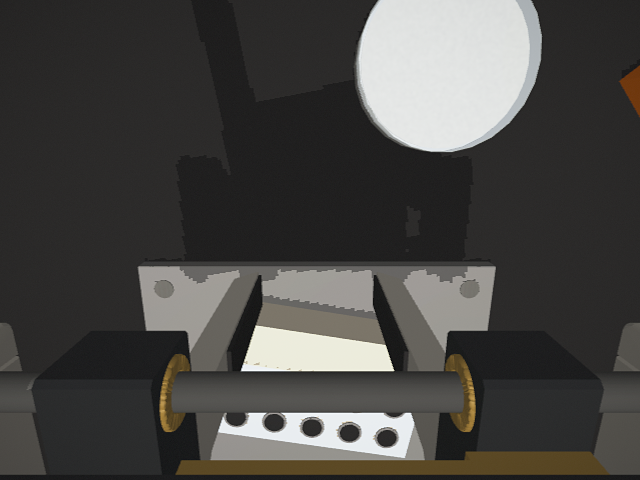

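View pics/c10.png

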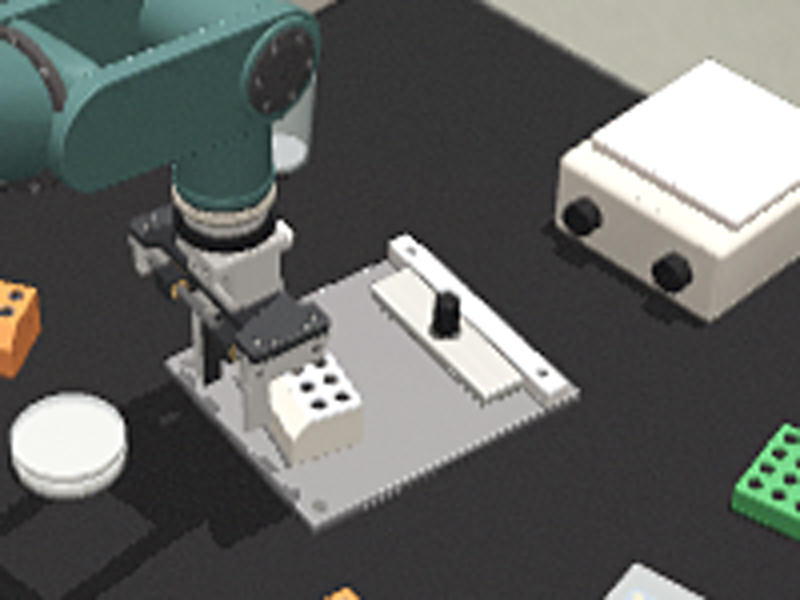

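servo_tool(rows=[[[-0.06,0,0],0],[[-0.13,0,0],0],[[-0.2,0,0],0],[[-0.27,0,0],0],[[-0.34,0,0],0],[[-0.41,0,0],0],[[-0.48,0,0],0],[[-0.55,0,0],0],[[-0.62,0,0],0],[[-0.69,0,0],0],[[-0.76,0,0],0],[[-0.83,0,0],0]])

```text
time: 15.08
tool_pos: [0.5021, 0.07, 0.0237]
ee_rot: [3.141, -0.0, 2.972]
wrist_force: [-1.3, 0.3, 0.6]
width: 0.0561
```

Run:
```python
from h import *
s=snap('wrist','w11');s=snap('top','t11'); o=robot.get_obs()
for k in('time','tool_pos','ee_rot','wrist_force','wrist_torque','width'):print(k,o[k])
crop('t11',250,170,370,290,5,'c11')
```

```text
time 15.1833
tool_pos [0.50287028 0.0698509  0.02383471]
ee_rot [3.14138890e+00 1.28118214e-03 2.97142114e+00]
wrist_force [-0.28644516 -0.32186132  0.47220489]
wrist_torque [0.01773049 0.06787071 0.05670938]
width 0.056755177816366346
```

View pics/w11.png

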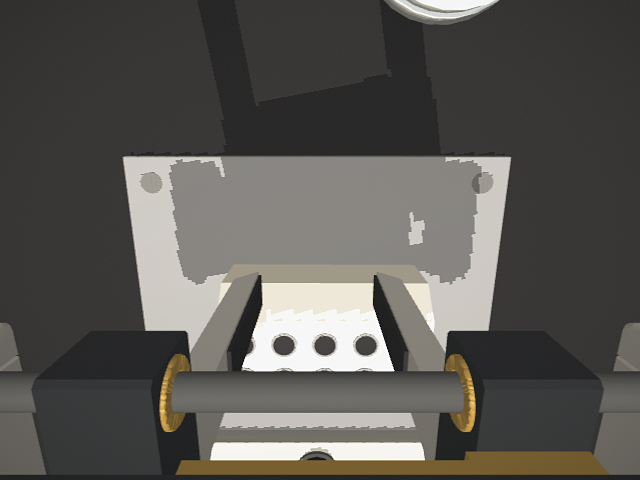

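View pics/c11.png

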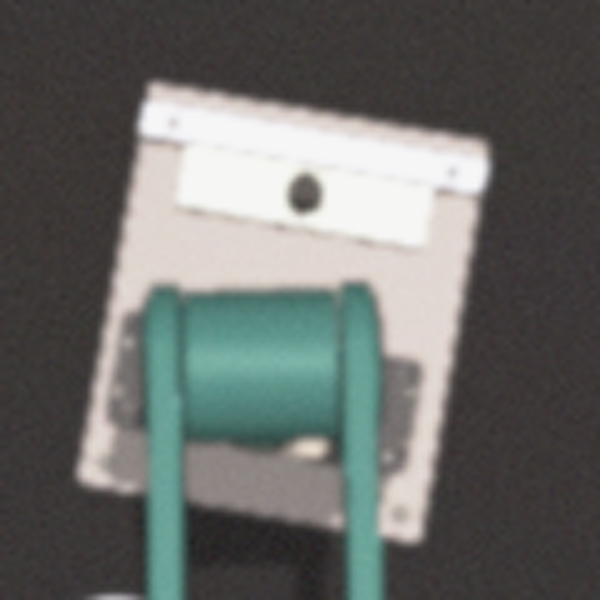

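The rack is now square to the fingers, with its −x face level at row 265. I'll keep pushing.

servo_tool(rows=[[[-0.06,0,0],0],[[-0.13,0,0],0],[[-0.2,0,0],0],[[-0.27,0,0],0],[[-0.34,0,0],0],[[-0.41,0,0],0],[[-0.48,0,0],0],[[-0.53,0,0],0],[[-0.57,0,0],0],[[-0.6,0,0],0],[[-0.6,0,0],0]])

```text
time: 16.1
tool_pos: [0.5496, 0.0618, 0.0238]
ee_rot: [3.141, 0.001, 2.971]
wrist_force: [-0.7, 0.5, 1.6]
width: 0.0566
```

servo_tool(rows=[[[-0.01,0,0],0],[[-0.02,0,0],0],[[-0.03,0,0],0],[[-0.04,0,0],0],[[-0.05,0,0],0],[[-0.05,0,0],0]])

```text
time: 16.6
tool_pos: [0.553, 0.0613, 0.0238]
ee_rot: [3.141, 0.0, 2.972]
wrist_force: [-1.0, 0.5, 1.0]
width: 0.0566
```

servo_tool(rows=[[[-0.01,0,0],0],[[-0.02,0,0],0],[[-0.03,0,0],0],[[-0.03,0,0],0]])

```text
time: 16.93
tool_pos: [0.5554, 0.0608, 0.0238]
ee_rot: [3.142, 0.0, 2.972]
wrist_force: [-1.2, 1.3, 0.9]
width: 0.0562
```

servo_tool(rows=[[[-0.01,0,0],0],[[-0.02,0,0],0],[[-0.03,0,0],0],[[-0.03,0,0],0]])

```text
time: 17.27
tool_pos: [0.5578, 0.0604, 0.0238]
ee_rot: [3.141, 0.0, 2.972]
wrist_force: [-1.1, 0.8, 1.1]
width: 0.0563
```

servo_tool(rows=[[[-0.01,0,0],0],[[-0.02,0,0],0],[[-0.03,0,0],0],[[-0.03,0,0],0]])

```text
time: 17.6
tool_pos: [0.5602, 0.06, 0.0238]
ee_rot: [3.141, 0.0, 2.972]
wrist_force: [-1.6, 0.3, 0.6]
width: 0.0563
```

Run:
```python
from h import *
s=snap('wrist','w12');s=snap('side','s12'); o=robot.get_obs()
for k in('time','tool_pos','ee_rot','wrist_force','wrist_torque','width'):print(k,o[k])
crop('s12',260,170,420,290,5,'c12')
```

```text
time 17.7
tool_pos [0.56015635 0.06001805 0.0238114 ]
ee_rot [3.14148808e+00 3.60365697e-04 2.97164319e+00]
wrist_force [-0.77118533 -0.47207184 -0.00819954]
wrist_torque [0.03161327 0.12998217 0.0239811 ]
width 0.0562667081361658
```

View pics/w12.png

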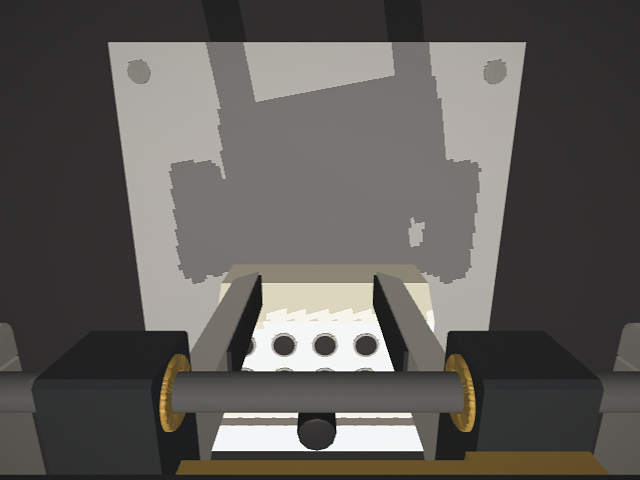

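View pics/c12.png

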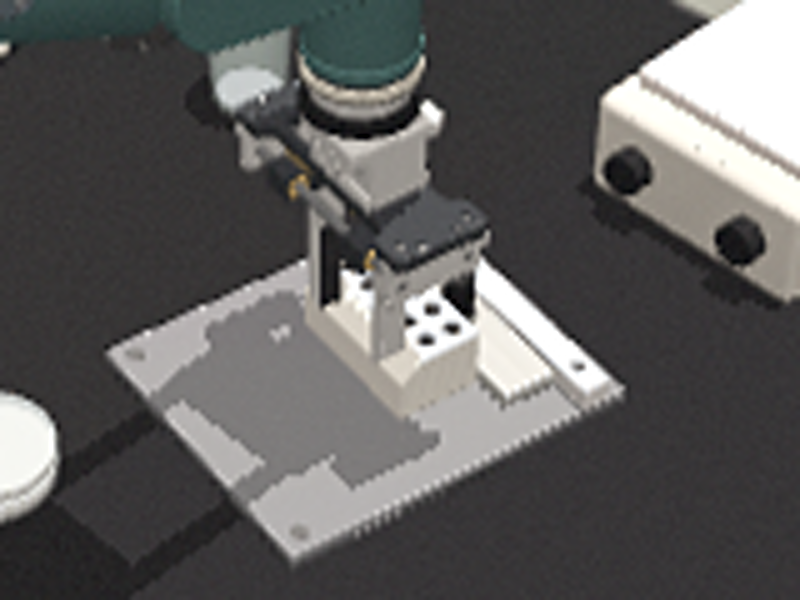

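Run:
```python
from h import *
y=np.radians(-9.7);Rf=np.array([[np.cos(y),-np.sin(y)],[np.sin(y),np.cos(y)]])
G=lambda f,u,v,z:(Rf.T@(ray(f,u,v,z)[:2]-np.array([.661,.043]))).round(4)
print('foot',G('w12',416,264.5,.01),G('w12',231,264.5,.01));print('low',G('w12',431,283,.04),G('w12',218,283,.04))
print('tcp',Rf.T@(robot.get_obs()['tool_pos'][:2]-[.661,.043]))
W=lambda x,y,z:np.r_[Rf@[x,y]+[.661,.043],z]
t=Rf.T@(robot.get_obs()['tool_pos'][:2]-[.661,.043])
for dx in(-.008,0,.008):print(dx,proj('w12',W(t[0]+dx,-.028,.0238)))
print('bar near', [proj('w12',W(-.04,0,.022)),proj('w12',W(-.04,0,.01))])
crop('w12',180,230,460,460,2.8,'c12w')
```

```text
foot [-0.1016  0.0603] [-0.1017 -0.0522]
low [-0.1017  0.0607] [-0.1018 -0.0525]
tcp [-0.10226929 -0.00021633]
-0.008 [267.44214054 258.22424925]
0 [267.92562901 271.51380874]
0.008 [268.39987999 284.54945873]
bar near [array([316.89109413, 365.05810222]), array([316.88928542, 354.24334289])]
```

View pics/c12w.png

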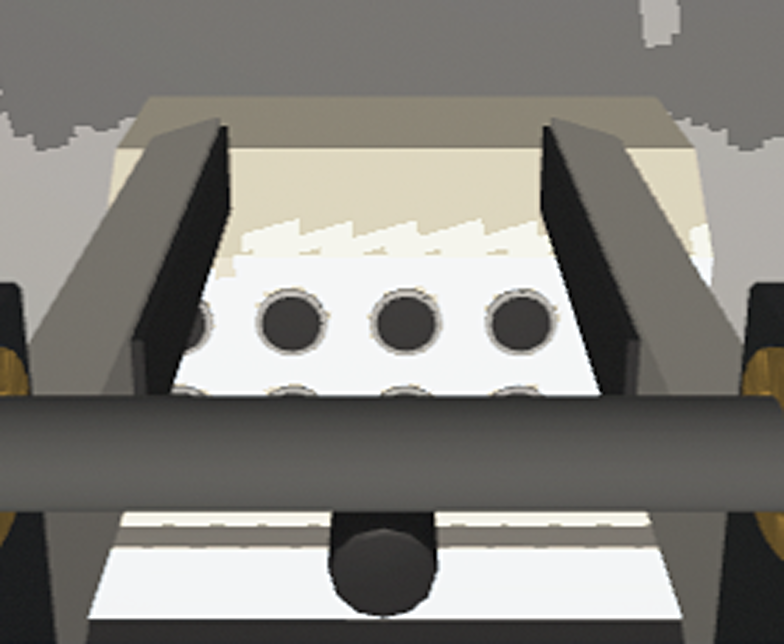

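Run:
```python
from h import *
y=np.radians(-9.7);Rf=np.array([[np.cos(y),-np.sin(y)],[np.sin(y),np.cos(y)]])
W=lambda x,y,z:np.r_[Rf@[x,y]+[.661,.043],z]
for f in('w12','s12'):
  for z in (.0238,.03,.04,.05):
    print(f,z,[proj(f,W(-.1023+dx,yy,z)).round(1).tolist() for dx in(-.008,.008) for yy in(-.028,-.0405)])
crop('s12',315,215,365,255,16,'c12s')
```

```text
w12 0.0238 [[267.4, 258.2], [245.4, 258.2], [268.4, 284.5], [246.8, 284.5]]
w12 0.03 [[266.0, 261.7], [243.3, 261.7], [267.0, 288.7], [244.8, 288.7]]
w12 0.04 [[263.6, 267.9], [239.8, 267.9], [264.7, 296.0], [241.4, 296.0]]
w12 0.05 [[260.8, 274.6], [235.9, 274.6], [262.1, 304.0], [237.6, 304.0]]
s12 0.0238 [[333.5, 247.1], [335.8, 249.4], [337.6, 245.2], [339.8, 247.4]]
s12 0.03 [[333.5, 245.7], [335.8, 248.0], [337.6, 243.8], [339.9, 246.0]]
s12 0.04 [[333.6, 243.5], [335.9, 245.8], [337.7, 241.5], [340.0, 243.8]]
s12 0.05 [[333.6, 241.2], [335.9, 243.5], [337.8, 239.3], [340.0, 241.5]]
```

View pics/c12s.png

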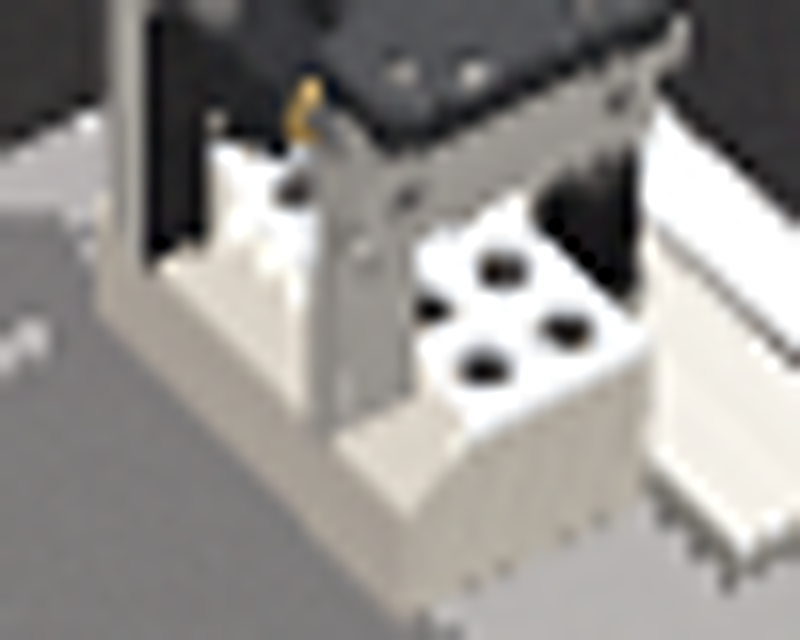

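The crops show something odd. The visible finger tips sit about 25 mm above the reported TCP in both the wrist and side views, so the tips are on the slope and not low on the −x face. The front edge is at mid-slope (about x −0.094, z 0.048), which is where the final push belongs. The rack is square and within about 1 mm of the bar. Next I'll nudge forward in small steps and watch the force.

servo_tool(rows=[[[-0.01,0,0],0],[[-0.02,0,0],0],[[-0.02,0,0],0],[[-0.02,0,0],0]])

```text
time: 18.03
tool_pos: [0.5615, 0.0598, 0.0238]
ee_rot: [3.141, -0.0, 2.972]
wrist_force: [-1.6, 0.5, 0.4]
width: 0.0563
```

servo_tool(rows=[[[-0.01,0,0],0],[[-0.02,0,0],0],[[-0.02,0,0],0],[[-0.02,0,0],0]])

```text
time: 18.37
tool_pos: [0.5621, 0.0597, 0.0235]
ee_rot: [3.142, -0.002, 2.972]
wrist_force: [-4.5, 1.1, 1.8]
width: 0.0561
```

servo_tool(rows=[[[0,0,0.01],0],[[0,0,0.02],0],[[0,0,0.03],0],[[0,0,0.03],0]])

```text
time: 18.7
tool_pos: [0.5624, 0.0597, 0.023]
ee_rot: [3.142, -0.001, 2.972]
wrist_force: [-8.6, 0.8, 9.8]
width: 0.0567
```

servo_tool(rows=[[[-0.01,0,0.01],0],[[-0.02,0,0.02],0],[[-0.02,0,0.02],0],[[-0.02,0,0.02],0]])

```text
time: 19.03
tool_pos: [0.5626, 0.0597, 0.0228]
ee_rot: [-3.141, -0.004, 2.972]
wrist_force: [-14.3, 0.6, 16.5]
width: 0.0566
```

Run:
```python
from h import *
s=snap('wrist','w13');s=snap('side','s13'); o=robot.get_obs()
for k in('time','tool_pos','ee_rot','wrist_force','wrist_torque','width'):print(k,o[k])
crop('s13',315,215,365,255,16,'c13s')
```

```text
time 19.1333
tool_pos [0.56258797 0.05967856 0.02284982]
ee_rot [-3.14149288 -0.00379678  2.97202797]
wrist_force [-15.31028073   2.00960605  17.02594676]
wrist_torque [ 0.22473376  2.68254876 -0.06243108]
width 0.05634187380113084
```

View pics/c13s.png

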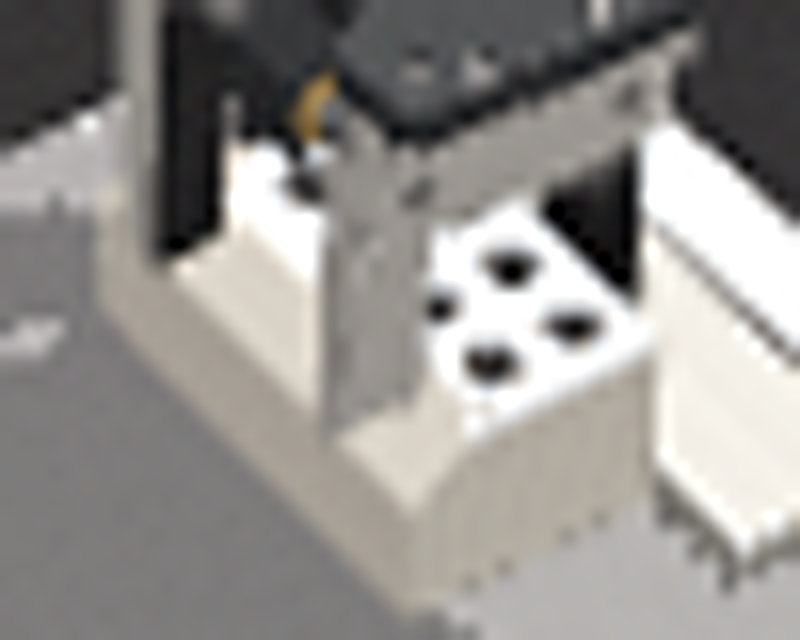

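View pics/w13.png

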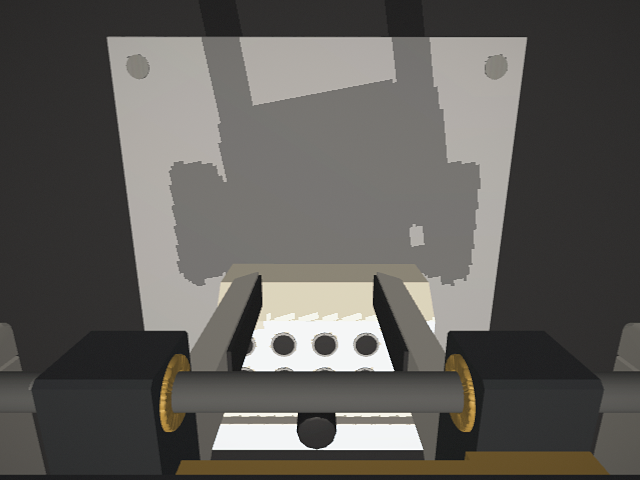

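Force is now about 15 N toward the fence and 17 N down (23 N at about 48°), and it's steady. I'll check the geometry and that nothing drifts.

servo_tool(rows=[[[0,0,0],0],[[0,0,0],0],[[0,0,0],0],[[0,0,0],0],[[0,0,0],0],[[0,0,0],0]])

```text
time: 19.63
tool_pos: [0.5626, 0.0597, 0.0228]
ee_rot: [-3.141, -0.004, 2.972]
wrist_force: [-13.7, 1.2, 16.0]
width: 0.0561
```

Run:
```python
from h import *
y=np.radians(-9.7);Rf=np.array([[np.cos(y),-np.sin(y)],[np.sin(y),np.cos(y)]])
G=lambda f,u,v,z:(Rf.T@(ray(f,u,v,z)[:2]-np.array([.661,.043]))).round(4)
s=snap('wrist','w14');snap('top','t14');snap('side','s14'); o=robot.get_obs()
for k in('time','tool_pos','ee_rot','wrist_force','qvel'):print(k,o[k].round(4) if k!='time' else o[k])
crop('w14',180,230,460,460,2.8,'c14w')
crop('t14',270,170,370,245,8,'c14t'); crop('s14',290,180,400,262,7,'c14s')
print('low',G('w14',431,282,.04),G('w14',218,282,.04),'foot',G('w14',416,264,.01),G('w14',231,264,.01))
W=lambda x,y,z:np.r_[Rf@[x,y]+[.661,.043],z]
print('exp knobtop t14',(proj('t14',W(-.02,0,.058))-[270,170])*8+3.5,'rackF', [((proj('s14',W(-.04,yy,.055))-[290,180])*7+3).round() for yy in(-.055,.055)],'barcorner',[((proj('s14',W(xx,-.08,.022))-[290,180])*7+3).round() for xx in(-.04,0)])
```

```text
time 19.7833
tool_pos [0.5626 0.0597 0.0229]
ee_rot [-3.1415 -0.0037  2.972 ]
wrist_force [-14.0061   1.0163  17.1301]
qvel [ 0.0004 -0.0009 -0.0004 -0.0007  0.0001  0.0001]
low [-0.1002  0.0604] [-0.1002 -0.0521] foot [-0.1     0.0601] [-0.1    -0.0519]
exp knobtop t14 [328.38637803 296.14226974] rackF [array([469., 397.]), array([329., 264.])] barcorner [array([499., 481.]), array([568., 447.])]
```

View pics/c14w.png

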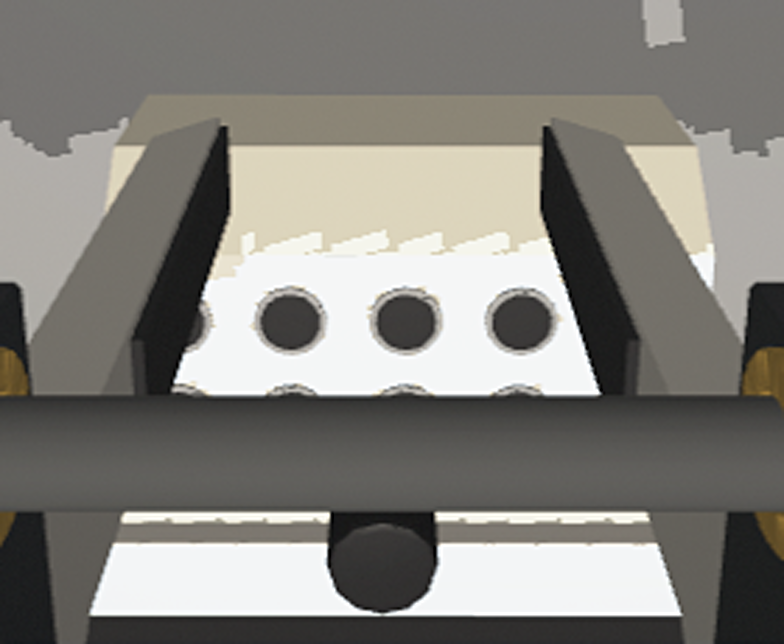

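View pics/c14t.png

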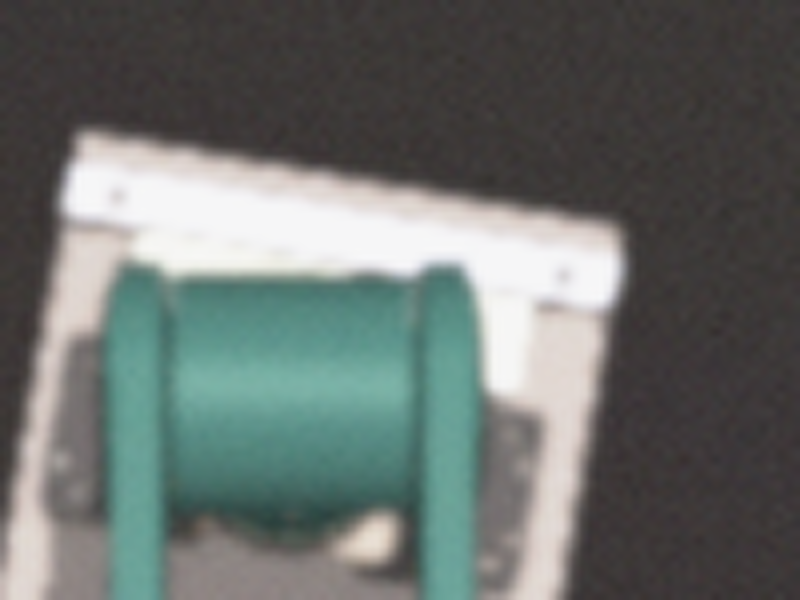

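View pics/c14s.png

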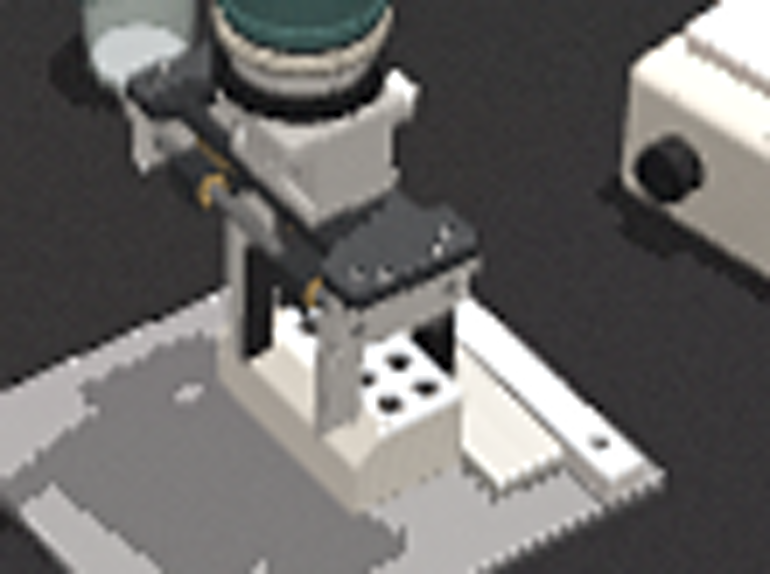

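Run:
```python
from h import *
print(robot.close_job())
o=robot.get_obs();print(o['time'],o['wrist_force'],o['tool_pos'])
```

```text
the job is handed in; nothing more can be done
None
the job is handed in; nothing more can be done
```

I laid the spacer bar flush against the fence and let it go. The rack is pushed up against it, and the fingers are still holding it on the sloped edge. I handed the job in at about 19.8 s, with no verdict reported.

| Last check | Measured | Limit |
|---|---|---|
| Bar x / y (knob top, right after release) | about -21 mm / about 0 mm | -23.5 to -16.5 / ±40 mm |
| Bar angle to the fence | under 0.3° | 2° |
| Rack centre x / y | about -70 mm / about +4 mm | -74.5 to -65.5 / ±50 mm |
| Rack angle to the bar | under about 0.2° | 2.3° |
| Wrist force, towards the fence / down | about 14 N / about 17 N (total about 22 N) | 15–25 N recommended in total |

The force held steady for the 0.7 s I watched before handing in.

- **Disagreement:** In the pictures the finger tips sit about 25 mm above where the reported TCP puts them. Because of this, the rack was slid along by its slope and not low on its -x face as I planned. It still ended square and seated.
- **Not checked directly:** The rack-to-bar and rack-to-plate forces are inferred from the wrist force. I did not measure the bystanders again at the end; no path came near them.

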